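# Lay a culture flask on the tilting rest

## Robot

A 6-joint arm with a two-finger parallel gripper is mounted at the origin on a cart in front of the work surface, level with it; the furniture and walls round the work are solid. World frame = base frame: x ahead of the robot, y to its left, z up, the work surface at z = 0. Lengths are in m, angles in degrees, forces in N, time in s.
With the tool pointing down it reaches from about 0.375 to 0.975 m from the base axis. Payload 3.8 kg.
Tool frame: the origin (TCP) lies at the very end of the fingers, on their centre line; the grasp point (between the pads) lies 19 mm behind it; z points along the fingers, y is the line along which they close (so a half turn about z gives the same grasp; the last joint's range is limited). The gripper opens to 88 mm and grips with 3 to 60 N. Pads are 18 mm wide; open, the fingers measure 123 mm over their backs; the gripper's body (75 mm by 187 mm) begins 45 mm behind the grasp point.
Start: joints at [-73.39, 15.12, 91.902, -0, 72.978, -2.114], TCP at [0.217, -0.639, 0.239] pointing down, gripper open.
Joint ranges: [-150.88, 150.88], [-54.13, 125.18], [17.81, 147.31], [-75.09, 255.09], [0, 152.58], [-146.25, 146.25]. Speed limits (degrees/s): [147.25, 147.25, 180, 180, 180, 180].

## Interface

Orientations are given as [roll, pitch, yaw] about the fixed x, y, z axes, in that order (R = Rz(yaw) Ry(pitch) Rx(roll)).
In Python, from bench import get_state, get_image, hand_in gives the robot as it stands. The module is installed in compiled form; this text tells all that it offers.
- The arm moves only by the tool move_arm, never from a script. Its argument "plan" is a list that holds one entry, the list of rows, each a list of 7 numbers: the shift along the world's x, y, z in mm, then the turn, a rotation vector about the world's x, y, z in rad, then the finger opening in mm, from 0 to 88.1. In form: [[[tx, ty, tz, ax, ay, az, hand], ...]]. A call has 1 to 12 rows; each row shifts and turns the commanded pose from where the row before left it; what a row does not reach is not made up. A row lasts 1/8 s, in which the tool goes at most 62.5 mm and 10.7 degrees, less where a joint would pass 70% of its speed; a pose out of reach is approached as far as the arm can. A call is refused whole if a number of a shift passes 62.5 or a number of a turn 0.188, either way. A call with a gripper value outside its range is refused whole. The fingers move at their own pace and stop on an object; "newtons" is the grip in N (left out, the last holds). Time passes only in rows, so rows that do not move let the fingers close. It gives the time, the measured TCP pose, the force, the opening and the grip force at its end, in the units of the state.
- get_state(): the state, without advancing time (a new reading comes with each control period).
- get_image(name): name is "scene" or "top" or "wrist"; returns a dict with "img" (400x640x3 uint8, red, green, blue), "range_z" (400x640 float32, m along the optical axis (not along the pixel's ray), 0 where there is no reading), "camera_matrix" (3x3 intrinsics, pixels), "rvec" (rotation vector, rad) and "tvec" (3), from world to camera coordinates, as OpenCV has them. Camera axes: x right, y down, z forward; pixel columns grow to the right and rows downward; lengths in m; the calibration is good to about 2 mm. A picture is of the moment at which its call begins.
- hand_in(): hands the job in; it is judged then, once.
The state is a dict: "clock": time; "q": joint angles; "joint_velocities": joint speeds; "tau": joint torques, N m; "eef_pos": TCP position; "eef_rot": TCP orientation; "contact_force": force on the tool from outside, world axes, zero at the start; "moment": the same for the moment, N m; "opening": finger opening in m; "grasp_force": force on a finger pad.
Only numpy, scipy, OpenCV 4.12 (cv2) and the standard library are available. Lean on these libraries where they do the work, as an engineer would, in place of code of your own. Each camera call takes 0.05 s, during which the arm holds its last target. There are 200 camera calls.

## Task

Pick up the small culture flask with the red cap and lay it flat on the sloping metal deck of the tilting rest, cap end uphill, setting it down in the grip rather than dropping it. It must end up resting squarely on the slope with its bottom end against the black ledge and its side right up against the blue stop bar, released; there is no room for a finger at the bar, so nudge it the last stretch if need be. Leave the brown bottle, the petri dish and the tally counter where they stand.

Things in the scene. Friction and masses are not known exactly. Their poses are not given: they have to be found in the camera images.
- deck: Sloping aluminium deck of the tilting rest, fixed to the bench. It rises at 30 degrees away from the robot. Origin: on its surface, at the inner corner of ledge and stop bar, 22 mm above the bench. x points up the slope, y along the ledge towards the stop bar (the deck lies on the -y side), z square to the surface, up. Surface: x = 0 to 120 mm, y = 0 to -166 mm.
- ledge (a point): Middle of the inner face of the black ledge along the deck's low edge, on the deck's surface. The face is the plane x = 0 of deck; the ledge is 6 mm thick, stands 14 mm above the surface and is as long as the deck.
- stop (a point): Middle of the inner face of the blue stop bar at the deck's left edge, on the deck's surface. The face is the plane y = 0 of deck, from 8 to 86 mm up the slope; the bar is 10 mm wide and stands 14 mm above the surface. A flask lying on the deck slides along the ledge to the bar under a light push of 1 to 2 N.
- flask: Small clear culture flask with pink medium and red cap, rigid, 40 to 85 g, lying flat. Origin on its underside; x towards the cap, y across, z out of the upper face. The flat part spans x = -51 to 11 mm, 50 wide, 22 thick, to be grasped across the 50 mm; neck and cap span x = 11 to 51 mm, 28 wide, 26 thick, same underside.
- flask_body (a point): Centre of the flask's flat part, half-way along it (31 mm from its bottom end), mid width, 11 mm above its underside. In the wanted place it is 31 mm up the slope from the ledge's face, 25 mm from the stop bar's face and 11 mm off the deck.
- flask_cap (a point): Centre of the flask's red cap, 60 mm from flask_body towards the cap, 11 mm above the underside.
- amber: Bystander: brown glass bottle with white screw cap, 52 across, 98 high, origin at the centre of its underside.
- dish: Bystander: covered petri dish, 61 across, 15 high, origin at the centre of its underside.
- counter: Bystander: round white tally counter with a black face, 63 across, 26 high, origin at the centre of its underside.
There are look-alikes about, which are no part of the job. Several things look just like the flask: the one meant starts farthest to the robot's left.

How it is judged:
By the outcome, as a careful person would: the job done as asked, in the order asked, and still so for the second after the job is handed in, with the robot touching nothing.
It also fails if it takes over 45 s, if anything falls off the work surface, if the arm or the gripper's body presses on something with over 40 N, if the wrist force passes 120 N, or if a joint passes its speed limit or range.

## Working session

There is one attempt and no reset: what is moved stays moved. The work goes in short steps, Python scripts to look and compute and a tool call to move; the robot and the scene stay as the last step left them, time stands still between calls to the robot, and variables do not carry over. Pictures are saved under pics/ and viewed, at most 10 in all, crops included, and the job is handed in when it is done.

Besides the shell and the picture viewer there is one more tool, called after "Request:" as name(argument=value, ...), one argument or row to a line, values as JSON. move_arm: Moves the arm, as the interface text tells. Its arguments: {"type":"object","properties":{"plan":{"type":"array"},"newtons":{"type":"number"}},"required":["plan"]}

```bash
mkdir -p pics
cat > h.py <<'E'
import numpy as np, cv2
from bench import get_state, get_image
def cam(n):
    d=get_image(n); d['R']=cv2.Rodrigues(np.array(d['rvec'],float))[0]; d['t']=np.array(d['tvec'],float).ravel(); return d
def world(d):
    K=np.array(d['camera_matrix']); v,u=np.mgrid[:400,:640]; z=d['range_z']
    P=np.stack([(u-K[0,2])/K[0,0]*z,(v-K[1,2])/K[1,1]*z,z],-1)
    return (P-d['t'])@d['R']
def save(d,n): cv2.imwrite('pics/'+n+'.png',d['img'][:,:,::-1])
def red(im):
    h=cv2.cvtColor(im,cv2.COLOR_RGB2HSV); return (((h[...,0]<8)|(h[...,0]>172))&(h[...,1]>150)&(h[...,2]>80)).astype(np.uint8)
def blue(im):
    h=cv2.cvtColor(im,cv2.COLOR_RGB2HSV); return ((abs(h[...,0].astype(int)-112)<14)&(h[...,1]>120)&(h[...,2]>60)).astype(np.uint8)
def blobs(m,W,mn=30):
    n,l,s,c=cv2.connectedComponentsWithStats(m)
    for i in range(1,n):
        if s[i,4]>mn:
            p=W[(l==i)]; p=p[np.isfinite(p).all(1)]
            print(c[i].round(),s[i,4],'med',np.median(p,0).round(4),'lo',np.percentile(p,3,0).round(4),'hi',np.percentile(p,97,0).round(4))
E
python3 - <<'E'
from h import *
for n in('scene','top'):
    d=cam(n); save(d,n+'0'); W=world(d); print(n,(d['range_z']>0).mean(), -d['R'].T@d['t'])
    print('red');blobs(red(d['img']),W);print('blue');blobs(blue(d['img']),W)
s=get_state();print(s['eef_pos'],s['eef_rot'],s['opening'])
E
```

```text
scene 0.99598046875 [ 0.19774914 -1.05236813  0.46664089]
red
[240. 231.] 52 med [ 0.3363 -0.3717  0.0165] lo [ 0.3292 -0.3756  0.0087] hi [ 0.3439 -0.3659  0.0219]
[463. 240.] 526 med [ 0.6773 -0.6749  0.0884] lo [ 0.6537 -0.699   0.0832] hi [ 0.7046 -0.6472  0.0898]
blue
[396.  28.] 287 med [1.0285 0.0495 0.3924] lo [0.9634 0.0273 0.337 ] hi [1.0431 0.0871 0.4192]
[547.  61.] 1742 med [ 0.8518 -0.6143  0.3791] lo [ 0.8458 -0.6384  0.3359] hi [ 0.8605 -0.5779  0.4184]
[617. 287.] 867 med [ 0.7353 -0.8889  0.1297] lo [ 0.7241 -0.9068  0.1161] hi [ 0.7611 -0.8681  0.1316]
[295. 276.] 68 med [ 0.3944 -0.555   0.0088] lo [ 0.3739 -0.5643  0.0058] hi [ 0.4074 -0.5393  0.0131]
[453. 314.] 143 med [ 0.5829 -0.7662  0.0281] lo [ 0.575  -0.7728  0.0151] hi [ 0.5902 -0.7521  0.0319]
[584. 323.] 93 med [ 0.7131 -0.8839  0.0617] lo [ 0.7108 -0.8984  0.0589] hi [ 0.7193 -0.8639  0.0649]
top 0.996046875 [ 0.44732616 -0.40756281  0.95874231]
red
[432. 138.] 587 med [ 0.6858 -0.669   0.0896] lo [ 0.6578 -0.6964  0.0866] hi [ 0.7133 -0.6417  0.0925]
[388. 186.] 60 med [ 0.5816 -0.5818  0.0199] lo [ 
[... 486 characters left out ...]
 [0.8269 0.261  0.0791] lo [0.82   0.2538 0.0761] hi [0.836  0.2688 0.0934]
[536. 108.] 295 med [ 0.747  -0.8853  0.1322] lo [ 0.7273 -0.9048  0.1295] hi [ 0.7653 -0.8671  0.1356]
[230. 177.] 120 med [ 0.5867 -0.2046  0.0602] lo [ 0.5542 -0.2128  0.0406] hi [ 0.6191 -0.1963  0.0766]
[461. 186.] 87 med [ 0.5852 -0.7561  0.0297] lo [ 0.5771 -0.7705  0.0196] hi [ 0.5946 -0.7456  0.035 ]
[375. 261.] 36 med [ 0.3976 -0.5538  0.0122] lo [ 0.3841 -0.5635  0.0103] hi [ 0.4111 -0.5397  0.015 ]
[570. 268.] 36 med [ 0.394  -1.0312  0.0139] lo [ 0.3863 -1.0482  0.0109] hi [ 0.4039 -1.0054  0.0168]
[ 0.21647057 -0.63869316  0.23756001] [-1.79887977e+02 -1.22971085e-03  1.87232247e+01] 0.08813374923293248
```

View pics/scene0.png

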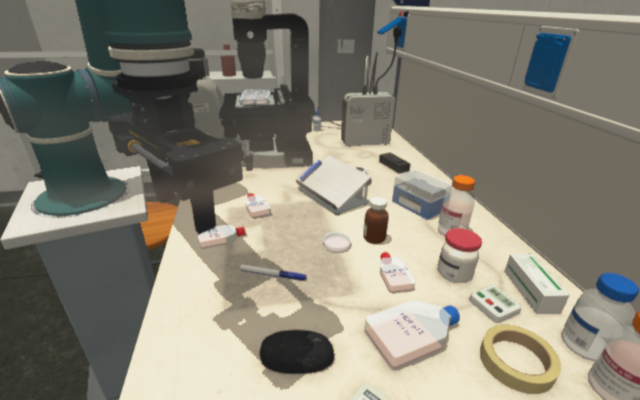

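View pics/top0.png

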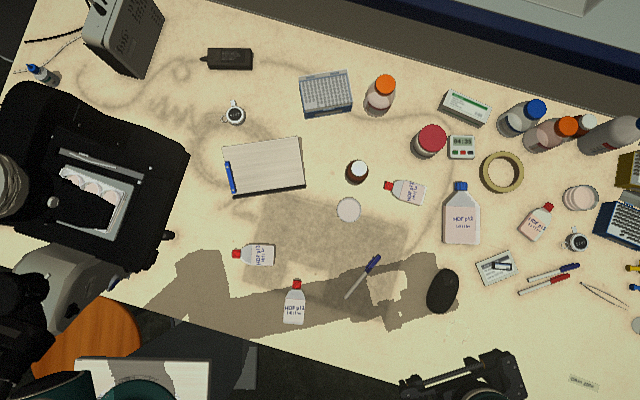

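The scene view shows the flask meant at about (258,205) and the deck at (335,185). In the top view the leftmost flask has its cap at (236,254) and body at about (260,254). The deck spans (222–305, 137–195) with the blue bar at (230,177). The brown bottle is at (357,172), the dish at (348,209) and the counter at (234,113).

Run:
```python
from h import *
d=cam('top'); W=world(d); im=d['img']
def rect(pts,name):
    r=cv2.minAreaRect((pts*1000).astype(np.float32)); print(name,r); return cv2.boxPoints(r)
# bench height
print('bench',np.median(W[225:235,260:330],(0,1)).round(4))
# deck plane
m=np.zeros((400,640),bool); m[152:180,245:290]=1
P=W[m]; c=P.mean(0); n=np.linalg.svd(P-c)[2][2]; n*=np.sign(n[2]); res=(P-c)@n
print('deck c',c,'n',n,'tilt',np.degrees(np.arccos(n[2])),'yaw',np.degrees(np.arctan2(-n[1],-n[0])),'std',res.std())
yaw=np.arctan2(-n[1],-n[0])
# bar pixels: line fit & extents
b=blue(im); b[:, :215]=0; b[:,245:]=0; b[:150]=0; b[200:]=0
Q=W[b>0]; h=(Q-c)@n; print('bar height pct',np.percentile(h,[5,50,95]))
T=Q[(h>.009)]; rect(T[:,:2],'bartop xy')
l=cv2.fitLine((T[:,:2]).astype(np.float32),cv2.DIST_HUBER,0,.001,.001).ravel();print('bar line yaw',np.degrees(np.arctan2(l[1],l[0])))
ex=np.array([np.cos(yaw),np.sin(yaw)]);ey=np.array([-ex[1],ex[0]])
print('bar lateral',np.percentile(T[:,:2]@ey,[3,50,97]),'along',np.percentile(T[:,:2]@ex,[1,99]))
# deck region lateral/along extents: near plane
R=W[125:210,210:320].reshape(-1,3); hh=(R-c)@n; D=R[(abs(hh)<.004)&(R[:,2]>.012)]
print('deck lateral',np.percentile(D[:,:2]@ey,[1,99]),'along',np.percentile(D[:,:2]@ex,[1,99]))
# flask
R=W[235:275,222:285].reshape(-1,3);F=R[(R[:,2]>.013)&(R[:,2]<.035)]
print('flask z',np.percentile(F[:,2],[5,50,95]));rect(F[:,:2],'flask all')
r=red(im);r[:, :220]=0;r[:,260:]=0;r[:235]=0;r[275:]=0;rc=W[r>0];print('cap',np.median(rc,0))
for nm,(u0,u1,v0,v1) in dict(amber=(340,375,155,190),dish=(330,368,192,228),counter=(218,252,95,130)).items():
    R=W[v0:v1,u0:u1].reshape(-1,3);F=R[R[:,2]>.008];(x,y),rr=cv2.minEnclosingCircle((F[:,:2]).astype(np.float32));print(nm,x,y,rr,F[:,2].max())
for n,box in(('deck',(205,120,325,220)),):
    u0,v0,u1,v1=box
a=cv2.resize(im[130:280,200:320],None,fx=4,fy=4,interpolation=cv2.INTER_CUBIC)
cv2.imwrite('pics/crop1.png',a[:,:,::-1])
```

```text
bench [ 4.699e-01 -3.573e-01  4.000e-04]
deck c [ 0.6167818  -0.29013241  0.0555056 ] n [0.9895081  0.04048879 0.13868804] tilt 82.02806385912994 yaw -177.65687261253794 std 0.018739038926419847
bar height pct [-0.05868393 -0.02578254  0.00615582]
bartop xy ((622.8990478515625, -200.825439453125), (0.0, 0.0), 0.0)
bar line yaw 51.481228
bar lateral [0.22612407 0.22612407 0.22612407] along [-0.61416774 -0.61416774]
deck lateral [0.22166425 0.39444397] along [-0.60882662 -0.59937422]
flask z [0.01855476 0.02206285 0.02493387]
flask all ((407.2649841308594, -259.3898620605469), (100.68305206298828, 49.73110580444336), 89.41766357421875)
cap [ 0.40870444 -0.21885049  0.01973483]
amber 0.5399682521820068 -0.45454132556915283 0.1039726659655571 0.9587423060844205
dish 0.4928067922592163 -0.4599134922027588 0.06944755464792252 0.9587423060844205
counter 0.6166958212852478 -0.29864221811294556 0.20146973431110382 0.9587423060844205
```

View pics/crop1.png

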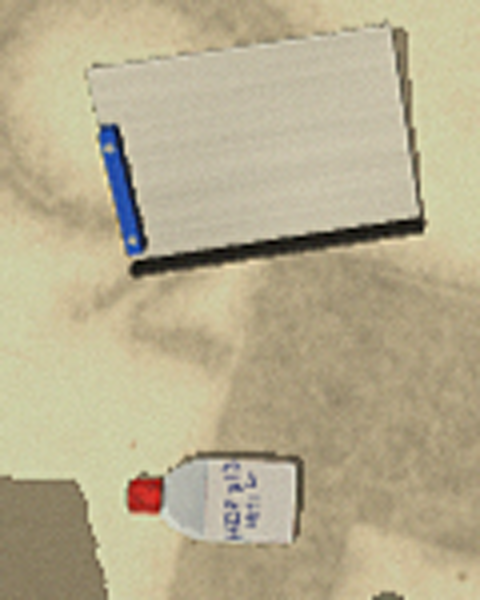

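The crop shows the flask lying with its cap to the left at (145,494) and its bottom end at x≈297. The blue bar's inner edge runs from (117,125) to (145,250), and the ledge from (135,267) to (425,225). Pixels with no depth reading spoiled the deck fit, so I'll redo it with those left out.

Run:
```python
from h import *
d=cam('top'); W=world(d); W[d['range_z']<=0]=np.nan; im=d['img']
m=np.zeros((400,640),bool); m[152:182,242:290]=1
P=W[m]; P=P[np.isfinite(P).all(1)]
for _ in range(4):
    c=P.mean(0); n=np.linalg.svd(P-c)[2][2]; n*=np.sign(n[2]); res=(P-c)@n; P=P[abs(res)<max(.004,2.5*res.std())] if _<3 else P
yaw=np.arctan2(-n[1],-n[0])
print('deck c',c,'tilt',np.degrees(np.arccos(n[2])),'yaw',np.degrees(yaw),'std',res.std(),len(P))
b=blue(im); b[:, :215]=0; b[:,245:]=0; b[:150]=0; b[200:]=0
Q=W[b>0];Q=Q[np.isfinite(Q).all(1)]; h=(Q-c)@n; print('bar h',np.percentile(h,[5,50,95]))
T=Q[h>.008]; print(len(T),cv2.minAreaRect((T[:,:2]*1000).astype(np.float32)))
l=cv2.fitLine(T[:,:2].astype(np.float32),cv2.DIST_HUBER,0,.001,.001).ravel();print('bar yaw',np.degrees(np.arctan2(l[1],l[0])))
# ray-cast edges (crop pix /4 + offset) to planes
K=np.array(d['camera_matrix'])
def ray(u,v,off):
    g=np.array([(u-K[0,2])/K[0,0],(v-K[1,2])/K[1,1],1])@d['R']; o=-d['R'].T@d['t']
    return o+g*((c+n*off-o)@n)/(g@n)
for nm,u,v,off in(('bar in top-up',117,125,.014),('bar in top-low',146,250,.014),('ledge L outer top',133,271,.014),('ledge R outer top',424,231,.014),('ledge R inner',422,219,.014),('deck upL',90,68,0),('deck upR',387,25,0)):
    p=ray(200+(u-1.5)/4,130+(v-1.5)/4,off);print(nm,p.round(4))
R=W[235:275,222:285].reshape(-1,3);R=R[np.isfinite(R).all(1)]
F=R[(R[:,2]>.013)&(R[:,2]<.035)&(R[:,1]<-.255)]
print('body',cv2.minAreaRect((F[:,:2]*1000).astype(np.float32)))
for nm,(u0,u1,v0,v1) in dict(amber=(340,375,155,190),dish=(330,368,195,225),counter=(218,252,97,128)).items():
    R=W[v0:v1,u0:u1].reshape(-1,3);R=R[np.isfinite(R).all(1)];F=R[R[:,2]>.01];print(nm,cv2.minEnclosingCircle(F[:,:2].astype(np.float32)),F[:,2].max())
```

```text
deck c [ 0.61506061 -0.28618393  0.05170944] tilt 30.313460427786993 yaw 9.92391681886227 std 0.0014840325337854828 1426
bar h [0.01002068 0.0137308  0.01626351]
116 ((585.5209350585938, -205.1422119140625), (67.5486831665039, 8.88097095489502), 10.805842399597168)
bar yaw 9.896578
bar in top-up [ 0.6208 -0.2057  0.0793]
bar in top-low [ 0.554  -0.2173  0.0397]
ledge L outer top [ 0.5419 -0.2089  0.0336]
ledge R outer top [ 0.5708 -0.3815  0.0328]
ledge R inner [ 0.5774 -0.3802  0.0368]
deck upL [ 0.6526 -0.1897  0.083 ]
deck upR [ 0.6825 -0.3582  0.0833]
body ((406.7666320800781, -282.83135986328125), (47.64683151245117, 54.74171829223633), 1.357301115989685)
amber ((0.6073963642120361, -0.49985271692276), 0.02594471536576748) 0.10334720221199882
dish ((0.5207688212394714, -0.4873063862323761), 0.030440902337431908) 0.019675637660779188
counter ((0.7535098195075989, -0.19287101924419403), 0.03337745741009712) 0.029769864235807495
```

Request:
move_arm(
  plan=[
    [[24,45,0,0,0,0.153,88],[24,45,0,0,0,0.153,88],[24,45,0,0,0,0.153,88],[24,45,0,0,0,0.153,88],[24,45,0,0,0,0.153,88],[24,45,0,0,0,0.153,88],[24,45,-10,0,0,0.153,88],[22,45,-20,0,0,0.156,88],[0,0,-30,0,0,0,88],[0,0,0,0,0,0,88]],
  ],
  newtons=15,
)

```text
clock: 1.45
eef_pos: [0.4052, -0.2773, 0.1763]
eef_rot: [-179.7, -0.2, 89.1]
contact_force: [0.1, -0.1, 0.8]
opening: 0.0876
grasp_force: 0.0
```

Run:
```python
from h import *
s=get_state();print(s['eef_pos'],s['eef_rot'],s['q'],s['contact_force'])
d=cam('wrist'); W=world(d); W[d['range_z']<=0]=np.nan; save(d,'w1')
blobs(red(d['img']),W)
F=W.reshape(-1,3);F=F[np.isfinite(F).all(1)];F=F[(abs(F[:,0]-.407)<.045)&(abs(F[:,1]+.26)<.07)&(F[:,2]>.013)&(F[:,2]<.03)]
print(len(F),cv2.minAreaRect((F[:,:2]*1000).astype(np.float32)));B=F[F[:,1]<-.255];print(cv2.minAreaRect((B[:,:2]*1000).astype(np.float32)),np.median(B[:,2]))
print(np.nanmedian(W[W[...,2]<.008],0))
```

```text
[ 0.4051868  -0.27733196  0.17630285] [-1.79744568e+02 -1.77138312e-01  8.91068753e+01] [-3.72904593e+01 -1.93540755e+00  1.17650790e+02 -9.94940790e-03
  6.45953305e+01 -3.63934366e+01] [ 0.07868561 -0.10278982  0.7755629 ]
[320. 120.] 347 med [ 0.405  -0.2152  0.0192] lo [ 0.396  -0.2236  0.0143] hi [ 0.4139 -0.2071  0.0215]
[262. 251.] 259 med [ 0.3364 -0.3586  0.0192] lo [ 0.3277 -0.368   0.0123] hi [ 0.3456 -0.3527  0.0213]
3814 ((404.2408752441406, -255.928466796875), (101.32952117919922, 50.04480743408203), 89.10470581054688)
((403.8524169921875, -280.78607177734375), (51.608238220214844, 50.04480743408203), 89.10470581054688) 0.021687353447860637
[ 0.3473779  -0.23321612 -0.00054171]
```

View pics/w1.png

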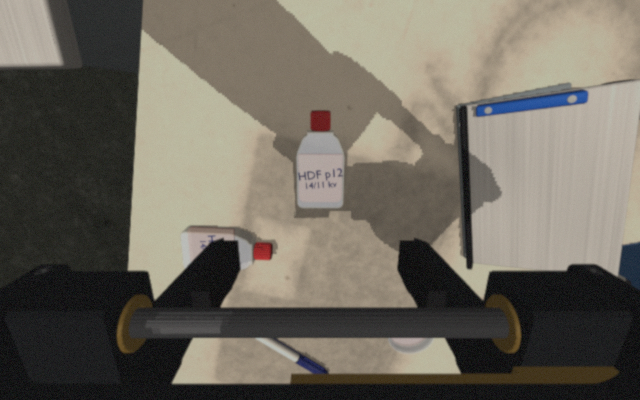

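The wrist view shows the flask centred between the open fingers, with its cap at (320,120). The neighbouring flask's cap at (262,251) is clear of the left finger.

Request:
move_arm(
  plan=[
    [[0,0,-40,0,0,0,88],[-0.5,0.5,-40,0,0,0,88],[0,0,-40,0,0,0,88],[0,0,-35,0,0,0,88],[0,0,-17,0,0,0,88],[0,0,0,0,0,0,88],[0,0,0,0,0,0,45],[0,0,0,0,0,0,45],[0,0,0,0,0,0,45],[0,0,0,0,0,0,45],[0,0,0,0,0,0,45],[0,0,0,0,0,0,45]],
  ],
  newtons=15,
)

```text
clock: 3.0
eef_pos: [0.4065, -0.2789, 0.0072]
eef_rot: [180.0, 0.0, 89.0]
contact_force: [-1.4, 0.4, 5.3]
opening: 0.05
grasp_force: 15.0
```

Request:
move_arm(
  plan=[
    [[0,0,25,0,0,0,45],[0,0,50,0,0,0,45],[0,0,45,0,0,-0.1,45],[20,0,0,0,0,-0.16,45],[24,0,0,0,0,-0.17,45],[24,0,0,0,0,-0.17,45],[24,0,0,0,0,-0.17,45],[24,0,0,0,0,-0.17,45],[24,0,0,0,0,-0.17,45],[16,0,0,0,0,-0.17,45],[8,0,0,0,0,-0.1,45],[0,0,0,0,0,0,45]],
  ],
  newtons=25,
)

```text
clock: 4.5
eef_pos: [0.5703, -0.2785, 0.1259]
eef_rot: [-180.0, 0.0, 10.1]
contact_force: [0.0, 0.9, -1.3]
opening: 0.0496
grasp_force: 25.0
```

Request:
move_arm(
  plan=[
    [[0,0,0,0.015,-0.085,0,45],[0,0,0,0.029,-0.164,0,45],[0,0,0,0.029,-0.164,0,45],[0,0,0,0.018,-0.102,0,45],[0,0,0,0,0,0,45],[0,0,0,0,0,0,45]],
  ],
)

```text
clock: 5.25
eef_pos: [0.5703, -0.2791, 0.1271]
eef_rot: [180.0, -29.9, 10.0]
contact_force: [-0.4, 1.2, -0.4]
opening: 0.0497
grasp_force: 25.0
```

Run:
```python
from h import *
s=get_state();print(s['eef_pos'],s['eef_rot'],s['q'],s['contact_force'],s['opening'],s['grasp_force'])
d=cam('scene');cv2.imwrite('pics/s2.png',cv2.resize(d['img'][80:260,200:440],None,fx=3,fy=3)[:,:,::-1])
d=cam('wrist');save(d,'w2');W=world(d);W[d['range_z']<=0]=np.nan;blobs(red(d['img']),W);blobs(blue(d['img']),W)
R=cv2.Rodrigues;from scipy.spatial.transform import Rotation as Ro
Rt=Ro.from_euler('xyz',s['eef_rot'],degrees=True);T=np.array(s['eef_pos'])
r=red(d['img'])>0;p=W[r];p=p[np.isfinite(p).all(1)];p=Rt.inv().apply(p-T);p=p[np.linalg.norm(p,axis=1)<.12];print('cap in tool',np.percentile(p,[2,50,98],axis=0).round(4))
```

```text
[ 0.57029599 -0.27908007  0.12707054] [179.98202699 -29.89245127  10.01029695] [-40.22234295   6.00251917 120.62414187  37.14436106  39.3517332
  13.47343187] [-0.38886875  1.16912676 -0.40441797] 0.04973291376825337 24.99685674905777
[318. 142.] 1790 med [ 0.6176 -0.2698  0.1693] lo [ 0.6092 -0.2782  0.163 ] hi [ 0.6264 -0.2606  0.1744]
[227. 215.] 897 med [ 0.5875 -0.202   0.0612] lo [ 0.5596 -0.2094  0.0448] hi [ 0.615  -0.1946  0.0758]
cap in tool [[ 0.0532 -0.0102 -0.0152]
 [ 0.0629 -0.0011 -0.013 ]
 [ 0.0719  0.008  -0.0077]]
```

View pics/w2.png

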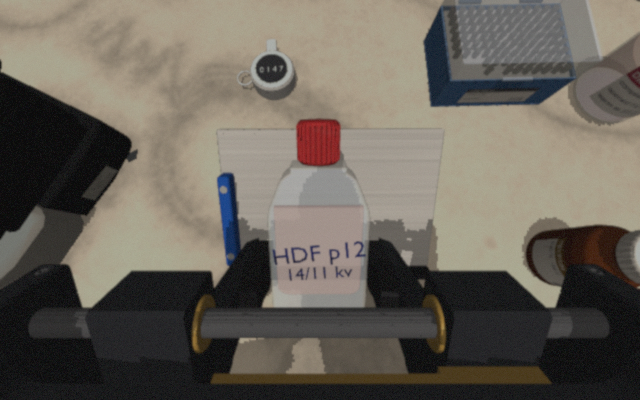

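View pics/s2.png

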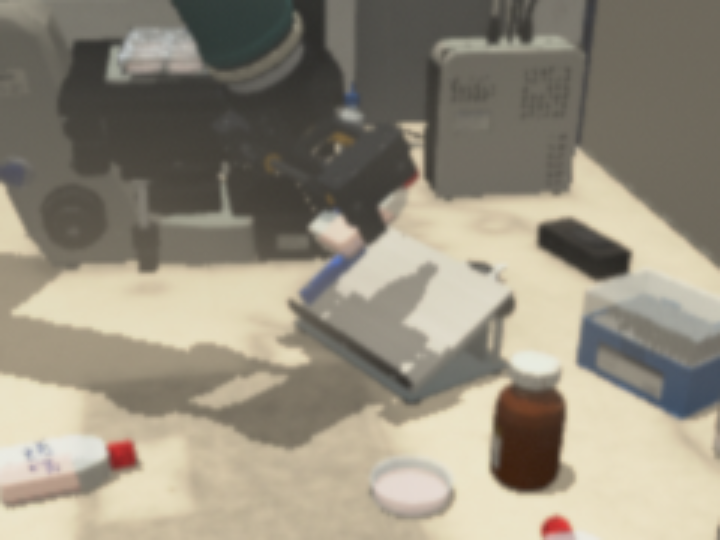

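The wrist view shows the flask held squarely, with its cap at (318,142), the deck behind it and the bar at (227,215). The scene view shows it above the deck and clear of everything. The cap lies 62 mm ahead of the TCP, so the flask body is about 2 mm ahead of it, and the underside is about 7 mm beyond the TCP. Next I'll measure the deck in the tool frame.

Run:
```python
from h import *
from scipy.spatial.transform import Rotation as Ro
s=get_state();Rt=Ro.from_euler('xyz',s['eef_rot'],degrees=True);T=np.array(s['eef_pos'])
d=cam('wrist');W=world(d);W[d['range_z']<=0]=np.nan
L=Rt.inv().apply((W-T).reshape(-1,3)).reshape(W.shape)
for nm,b in(('L',L[140:200,242:268]),('R',L[140:210,378:425])):
    p=b.reshape(-1,3);p=p[np.isfinite(p).all(1)];p=p[abs(p[:,2]-np.median(p[:,2]))<.008]
    A=np.c_[p[:,:2],np.ones(len(p))];k=np.linalg.lstsq(A,p[:,2],rcond=None)[0];print(nm,'slopes deg',np.degrees(k[:2]).round(2),'z range',np.percentile(p[:,2],[5,50,95]).round(4))
b=blue(d['img']);b[:, :210]=0;b[:,245:]=0;b[:165]=0;b[275:]=0
q=L[b>0];q=q[np.isfinite(q).all(1)];print('bar tool',np.percentile(q,[1,50,99],axis=0).round(4))
l=cv2.fitLine(q[:,:2].astype(np.float32),cv2.DIST_HUBER,0,.001,.001).ravel();print('bar angle',np.degrees(np.arctan(l[1]/l[0])))
# deck top edge along rows u=250-290
for u in(260,400):
    print('upper edge',u,[(v,L[v,u].round(4)) for v in range(124,140,3)])
# tool y range of flask body
m=L[210:290,275:365].reshape(-1,3);m=m[np.isfinite(m).all(1)];print('flask top z',np.percentile(m[:,2],[5,50,95]))
```

```text
L slopes deg [ 0.06 -0.16] z range [0.085  0.0861 0.0871]
R slopes deg [0.   0.31] z range [0.0853 0.0864 0.0875]
bar tool [[-0.05   -0.078   0.0705]
 [-0.0083 -0.0732  0.0722]
 [ 0.0236 -0.0692  0.0788]]
bar angle 0.930627
upper edge 260 [(124, array([ 0.0539, -0.0632,  0.1777])), (127, array([ 0.0507, -0.0635,  0.1784])), (130, array([ 0.057 , -0.0461,  0.0869])), (133, array([ 0.0549, -0.046 ,  0.0859])), (136, array([ 0.0526, -0.046 ,  0.0853])), (139, array([ 0.0503, -0.0463,  0.0861]))]
upper edge 400 [(124, array([0.0538, 0.0859, 0.179 ])), (127, array([0.0508, 0.0857, 0.1772])), (130, array([0.0569, 0.062 , 0.0879])), (133, array([0.0548, 0.0619, 0.0867])), (136, array([0.0525, 0.062 , 0.0862])), (139, array([0.0501, 0.0624, 0.087 ]))]
flask top z [-0.01641109 -0.01545589 -0.01453612]
```

Request:
move_arm(
  plan=[
    [[5.4,1,-31.5,0,0,0,45],[5.4,1,-31.5,0,0,0,45],[6.9,1.2,-12.1,0,0,0,45],[1,0.2,-1.7,0,0,0,45],[1,0.2,-1.7,0,0,0,45],[0,0,0,0,0,0,45]],
  ],
)

```text
clock: 6.15
eef_pos: [0.5906, -0.2757, 0.0495]
eef_rot: [179.9, -30.0, 10.0]
contact_force: [0.5, -0.7, -0.1]
opening: 0.0495
grasp_force: 25.0
```

Request:
move_arm(
  plan=[
    [[-2.6,-0.5,-1.5,0,0,0,45],[-2.6,-0.5,-1.5,0,0,0,45],[-1.7,-0.3,-1,0,0,0,45],[0,0,0,0,0,0,45],[0,0,0,0,0,0,45]],
  ],
)

```text
clock: 6.78
eef_pos: [0.583, -0.2765, 0.0442]
eef_rot: [-180.0, -30.0, 9.9]
contact_force: [0.1, 0.2, -0.2]
opening: 0.0498
grasp_force: 25.0
```

Run:
```python
from h import *
s=get_state();print(s['eef_pos'],s['eef_rot'],s['contact_force'],s['opening'],s['grasp_force'])
```

```text
[ 0.58296468 -0.27653438  0.04421931] [-179.96371196  -29.96553279    9.94045433] [ 0.05166184  0.16785762 -0.22329106] 0.04979717172525154 24.996721744537354
```

Request:
move_arm(
  plan=[
    [[0.5,0.1,-0.9,0,0,0,45],[0.3,0,-0.5,0,0,0,45],[0,0,0,0,0,0,45]],
  ],
)

```text
clock: 7.15
eef_pos: [0.5838, -0.2764, 0.043]
eef_rot: [-180.0, -30.0, 10.0]
contact_force: [-2.8, -0.2, 2.8]
opening: 0.0496
grasp_force: 25.0
```

Request:
move_arm(
  plan=[
    [[-0.9,-0.2,-0.5,0,0,0,45],[-0.9,-0.2,-0.5,0,0,0,45],[0,0,0,0,0,0,45]],
  ],
)

```text
clock: 7.52
eef_pos: [0.5829, -0.2769, 0.0425]
eef_rot: [-180.0, -30.0, 10.0]
contact_force: [3.2, 1.7, 1.6]
opening: 0.0499
grasp_force: 25.0
```

Request:
move_arm(
  plan=[
    [[0.2,0,-0.4,0,0,0,45],[0,0,0,0,0,0,45],[0,0,0,0,0,0,45]],
  ],
  newtons=5,
)

```text
clock: 7.9
eef_pos: [0.5829, -0.2769, 0.0423]
eef_rot: [-180.0, -30.0, 10.0]
contact_force: [2.4, 2.1, 5.5]
opening: 0.0496
grasp_force: 5.0
```

Request:
move_arm(
  plan=[
    [[0,0,0,0,0,0,56],[0,0,0,0,0,0,68],[0,0,0,0,0,0,68],[0,0,0,0,0,0,68],[-3,-0.5,5.2,0,0,0,68],[-12.3,-2.2,21.6,0,0,0,68],[-14.8,-2.6,26,0,0,0,68],[-9.8,-1.7,17.3,0,0,0,68],[0,0,0,0,0,0,0],[0,0,0,0,0,0,0],[0,0,0,0,0,0,0]],
  ],
)

```text
clock: 9.28
eef_pos: [0.542, -0.2832, 0.1104]
eef_rot: [-179.9, -29.9, 9.9]
contact_force: [0.2, -0.1, -0.3]
opening: 0.0398
grasp_force: 0.0
```

```bash
cat > m.py <<'E'
from h import *
import sys
from scipy.spatial.transform import Rotation as Ro
s=get_state();Rt=Ro.from_euler('xyz',s['eef_rot'],degrees=True);T=np.array(s['eef_pos'])
print(T,s['eef_rot'],s['opening'],s['contact_force'])
d=cam('wrist');save(d,sys.argv[1]);W=world(d);W[d['range_z']<=0]=np.nan
L=Rt.inv().apply((W-T).reshape(-1,3)).reshape(W.shape)
def pr(nm,m):
    n,l,st,c=cv2.connectedComponentsWithStats(m)
    for i in range(1,n):
        if st[i,4]>150:
            q=L[l==i];q=q[np.isfinite(q).all(1)];print(nm,c[i].round(),'tool lo/med/hi',np.percentile(q,[2,50,98],axis=0).round(4).tolist())
pr('cap',red(d['img']));pr('bar',blue(d['img']))
E
python3 m.py w3
```

```text
[ 0.54199628 -0.28317979  0.11035736] [-179.87000972  -29.90137995    9.92132583] 0.03984807510767235 [ 0.18213816 -0.07750704 -0.25737578]
cap [320. 123.] tool lo/med/hi [[0.0544, -0.0092, 0.0642], [0.0637, 0.0001, 0.0665], [0.0726, 0.0086, 0.0715]]
bar [225. 178.] tool lo/med/hi [[-0.0166, -0.0767, 0.0708], [0.0226, -0.0717, 0.0722], [0.0565, -0.068, 0.0746]]
```

View pics/w3.png

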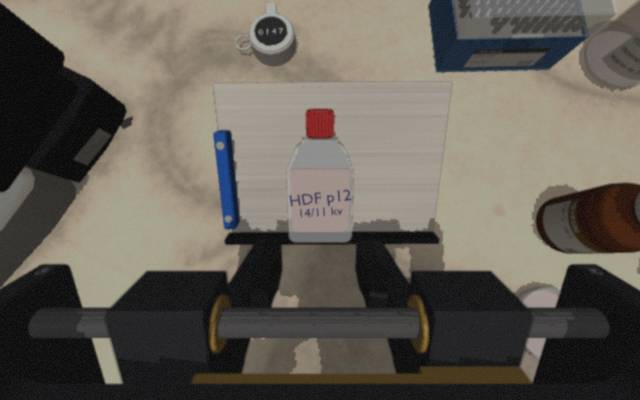

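The wrist view shows the flask lying square on the deck with its bottom end at the ledge (320,238) and its cap at (320,123). The bar is at (225,178), and the gap to it is about 43 mm. Next I'll close the fingers, go down on the flask's right side and nudge it.

Request:
move_arm(
  plan=[
    [[5.7,-25,0.8,0,0,0,0],[5.7,-25,0.7,0,0,0,0],[0,0,0,0,0,0,0],[14.8,2.6,-26,0,0,0,0],[14.8,2.6,-26,0,0,0,0],[6,1.1,-10.5,0,0,0,0],[2,0.4,-3.5,0,0,0,0],[0,0,0,0,0,0,0]],
  ],
)

```text
clock: 10.32
eef_pos: [0.5914, -0.3269, 0.0473]
eef_rot: [-180.0, -30.0, 10.0]
contact_force: [-0.1, 1.4, 1.1]
opening: 0.0004
grasp_force: 0.0
```

```bash
python3 m.py w4
```

```text
[ 0.59135641 -0.32693886  0.04732647] [-179.96691031  -29.97497477    9.9633992 ] 0.00038011062022924537 [-0.06645736  1.4402862   1.09180145]
cap [214. 145.] tool lo/med/hi [[0.0506, -0.0593, -0.0106], [0.0601, -0.0492, -0.0085], [0.0691, -0.0421, -0.0011]]
bar [ 85. 220.] tool lo/med/hi [[-0.0208, -0.1285, -0.0044], [0.0204, -0.123, -0.003], [0.0532, -0.1195, 0.0008]]
```

Request:
move_arm(
  plan=[
    [[2.5,0.4,-4.3,0,0,0,0],[-0.9,4.9,0,0,0,0,0],[-0.5,3,0,0,0,0,0],[-0.7,3.9,0,0,0,0,0],[-0.7,3.9,0,0,0,0,0],[-0.7,3.9,0,0,0,0,0],[-0.7,3.9,0,0,0,0,0],[-0.7,3.9,0,0,0,0,0],[-0.7,3.9,0,0,0,0,0],[-0.7,3.9,0,0,0,0,0],[-0.7,3.9,0,0,0,0,0]],
  ],
)

```text
clock: 11.75
eef_pos: [0.5868, -0.2874, 0.0427]
eef_rot: [-180.0, -30.0, 9.9]
contact_force: [0.9, -0.3, -0.2]
opening: 0.0003
grasp_force: 0.3
```

```bash
python3 m.py w5
```

```text
[ 0.58675555 -0.28736042  0.04272925] [-179.96680808  -29.96710093    9.94732566] 0.0002750088394794848 [ 0.94617185 -0.28968766 -0.18927066]
cap [233. 146.] tool lo/med/hi [[0.0506, -0.0492, -0.016], [0.0603, -0.0389, -0.0137], [0.0692, -0.0313, -0.0066]]
bar [154. 223.] tool lo/med/hi [[-0.0206, -0.089, -0.0095], [0.0211, -0.0838, -0.0082], [0.0535, -0.0802, -0.0047]]
```

View pics/w5.png

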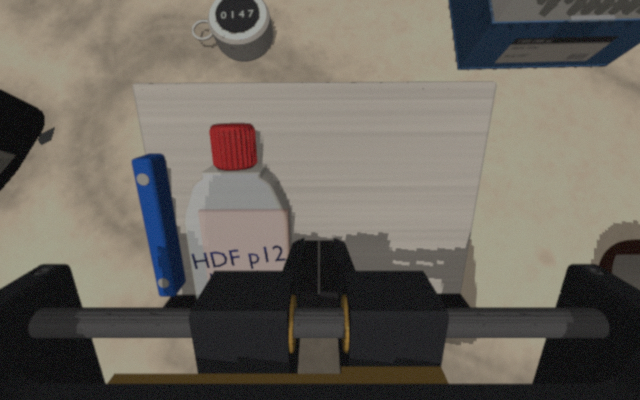

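The wrist view shows the flask still square against the fingers, with its cap at (233,146) and the bar's inner edge at about x=180. About 15 mm remain.

Request:
move_arm(
  plan=[
    [[-0.7,3.9,0,0,0,0,0],[-0.7,3.9,0,0,0,0,0],[-0.5,3,0,0,0,0,0],[-0.3,1.5,0,0,0,0,0],[-0.2,1,0,0,0,0,0],[0,0,0,0,0,0,0]],
  ],
)

```text
clock: 12.55
eef_pos: [0.5843, -0.2742, 0.0426]
eef_rot: [-179.9, -30.0, 9.9]
contact_force: [-0.5, -0.6, -0.4]
opening: 0.0003
grasp_force: 0.0
```

Request:
move_arm(
  plan=[
    [[-0.2,1,0,0,0,0,0],[0,0,0,0,0,0,0]],
  ],
)

```text
clock: 12.8
eef_pos: [0.5842, -0.2735, 0.0427]
eef_rot: [-180.0, -30.0, 9.9]
contact_force: [0.5, -1.2, -0.6]
opening: 0.0002
grasp_force: 0.4
```

```bash
python3 m.py w6
```

```text
[ 0.58416635 -0.27348242  0.0426878 ] [-179.98358806  -29.96230281    9.94473911] 0.0002035148379377536 [ 0.51538979 -1.17004642 -0.5682784 ]
cap [233. 146.] tool lo/med/hi [[0.0507, -0.0491, -0.0159], [0.0605, -0.0389, -0.0137], [0.0694, -0.0313, -0.0067]]
bar [179. 208.] tool lo/med/hi [[-0.009, -0.0747, -0.0095], [0.0311, -0.0708, -0.0082], [0.0539, -0.0662, -0.0029]]
```

Request:
move_arm(
  plan=[
    [[-0.2,0.9,0,0,0,0,0],[0,0,0,0,0,0,0]],
  ],
)

```text
clock: 13.1
eef_pos: [0.5841, -0.2734, 0.043]
eef_rot: [179.9, -30.0, 10.0]
contact_force: [0.1, -3.8, -0.9]
opening: 0.0008
grasp_force: 2.1
```

Request:
move_arm(
  plan=[
    [[-0.1,0.6,0,0,0,0,0],[0,0,0,0,0,0,0]],
  ],
)

```text
clock: 13.35
eef_pos: [0.5841, -0.2733, 0.0431]
eef_rot: [179.9, -30.0, 10.0]
contact_force: [-2.4, -5.9, -1.8]
opening: 0.0007
grasp_force: 2.9
```

Request:
move_arm(
  plan=[
    [[0.2,-1,0,0,0,0,0],[1.4,-7.9,0,0,0,0,0],[2.1,-11.8,0,0,0,0,0],[-14.8,-2.6,26,0,0,0,0],[-19.7,-3.5,34.6,0,0,0,0],[-14.8,20,26,0,0,0,0],[0,0,0,0,0,0,0],[0,0,0,0,0,0,0]],
  ],
)

```text
clock: 14.35
eef_pos: [0.5383, -0.2788, 0.1288]
eef_rot: [-180.0, -30.0, 9.9]
contact_force: [0.2, 0.0, -0.3]
opening: 0.0005
grasp_force: 0.0
```

```bash
cat >> m.py <<'E'
# flask in deck frame, from deck-plane + bar
b=L[(blue(d['img'])>0)];b=b[np.isfinite(b).all(1)];fx=b[:,0]
l=cv2.fitLine(b[:,:2].astype(np.float32),cv2.DIST_HUBER,0,.001,.001).ravel();print('bar angle',np.degrees(np.arctan(l[1]/l[0])))
cv2.imwrite('pics/'+sys.argv[1]+'c.png',cv2.resize(d['img'][60:260,140:400],None,fx=3,fy=3,interpolation=cv2.INTER_CUBIC)[:,:,::-1])
yb=np.percentile(b[:,1],98)
P=L.reshape(-1,3);P=P[np.isfinite(P).all(1)];dz=.108 if len(sys.argv)<3 else float(sys.argv[2])
F=P[(abs(P[:,2]-(dz-.022))<.003)&(P[:,1]>yb-.002)&(P[:,1]<yb+.06)&(P[:,0]<.04)&(P[:,0]>-.04)]
print('body top',cv2.minAreaRect((F[:,:2]*1000).astype(np.float32)),np.percentile(F,[1,50,99],axis=0).round(4).tolist(),'bar inner',yb)
D=L[100:200,380:420].reshape(-1,3);print('deck z',np.nanmedian(D[:,2]))
E
python3 m.py w7
```

```text
[ 0.5383459  -0.27878288  0.12881319] [-179.95452326  -29.9505844     9.94999869] 0.000502877319692256 [ 0.22899663  0.02843835 -0.30396613]
cap [271. 131.] tool lo/med/hi [[0.0477, -0.0465, 0.0816], [0.0568, -0.0369, 0.0838], [0.0655, -0.0287, 0.0895]]
bar [237. 175.] tool lo/med/hi [[-0.0131, -0.072, 0.088], [0.0224, -0.0678, 0.0893], [0.0499, -0.0635, 0.0912]]
bar angle 68.96758
body top ((-11.510107040405273, 209.9888458251953), (54.9545783996582, 17.322322845458984), 10.909163475036621) [[-0.0393, 0.2011, 0.083], [-0.0142, 0.2049, 0.0859], [0.0126, 0.2208, 0.0889]] bar inner 0.19954150131260087
deck z 0.10356547117186285
```

View pics/w7c.png

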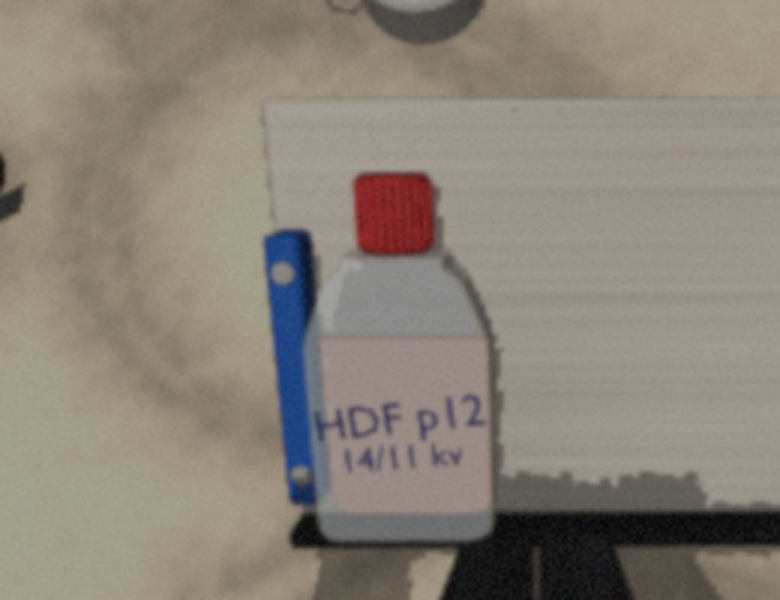

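The crop shows the flask lying along the bar, with its left edge at (306–318, 330–530) touching the bar and its bottom end at the ledge (405,535). I'll do one numeric check of squareness and gap.

```bash
sed -i "s/^fx.*//; s/b=L\[(blue(d\['img'\])>0)\]/b=L[(blue(d['img'])>0)\&(np.mgrid[:400,:640][1]<300)\&(np.mgrid[:400,:640][0]>125)\&(np.mgrid[:400,:640][0]<240)]/" m.py; python3 m.py w8 0.1055
python3 - <<'E'
from h import *
d=cam('top');W=world(d);W[d['range_z']<=0]=np.nan
for nm,(u0,u1,v0,v1) in dict(amber=(340,375,155,190),dish=(330,368,195,225),counter=(218,252,97,128)).items():
    R=W[v0:v1,u0:u1].reshape(-1,3);R=R[np.isfinite(R).all(1)];F=R[R[:,2]>.01];print(nm,cv2.minEnclosingCircle(F[:,:2].astype(np.float32)))
E
```

```text
[ 0.5382513 -0.2786353  0.1282949] [-179.90509674  -29.91761022    9.92496382] 0.0007405445554693438 [ 0.05645987 -0.44483282 -0.44604312]
cap [271. 130.] tool lo/med/hi [[0.048, -0.0463, 0.0809], [0.0573, -0.0366, 0.0834], [0.0661, -0.0286, 0.0887]]
bar [237. 174.] tool lo/med/hi [[-0.0127, -0.0717, 0.0878], [0.0227, -0.0676, 0.089], [0.0505, -0.0632, 0.0911]]
bar angle 1.468104
body top ((3.070232391357422, -37.77412796020508), (73.66474151611328, 49.9361572265625), 0.016385506838560104) [[-0.0329, -0.0617, 0.0805], [0.0046, -0.0372, 0.0812], [0.0392, -0.0132, 0.0832]] bar inner -0.06323086371936598
deck z 0.10309756611254468
amber ((0.6075664162635803, -0.4999716877937317), 0.02601078525185585)
dish ((0.5208585262298584, -0.4874776601791382), 0.030518528074026108)
counter ((0.7539420127868652, -0.1932910531759262), 0.03391057625412941)
```

```bash
python3 -c "
from bench import hand_in
print(hand_in())"
```

```text
the job is handed in; nothing more can be done
None
```

The flask lies square on the deck, cap uphill, with its bottom end at the ledge and its side against the stop bar (about 0.5 mm by camera). It is released, the brown bottle, dish and counter have not moved, and I handed the job in at about 14.5 s; no verdict came back.

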